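# Square the pastry board in the corner and draw the rolling pin from the drawer

## Task

Get ready to roll pastry: first push the pastry board fully into the worktop corner, so that it sits square with its far edge flush against the wooden upstand at the back and its right edge flush against the wooden face of the sill. Then take the rolling pin out of the half-open drawer, tilting its front end up through the opening without forcing it against the drawer unit, and finish while holding it level, about 10 cm above the middle of the board and parallel to the board's long edges; do not put it down or let go. Leave everything else where it stands, and the board in its corner.

Things in the scene. Friction and masses are not known exactly. Their poses are not given: they have to be found in the camera images.
- corner: Fixed inner corner of the worktop, dark wood, 60 mm high: an upstand at the back (face across y) and, on the right, the face of a window sill (along x, 300 mm long from the corner towards the robot). Origin: on the worktop, 100 mm before the upstand's face and 140 mm left of the sill's; x points to the upstand, y left along it. The sill beyond is 72 mm high, with a crock and a plant on it.
- board: Loose wooden pastry board, 200 mm (its x) by 280 mm (its y: the long edges) by 16 mm thick, about 0.6 kg, flat on the worktop, clear of the corner at first and turned by up to 0.25 rad. Origin: centre of its underside. Square in the corner, its origin lies on the corner's origin and their axes agree.
- pin: Wooden rolling pin without handles: round rod, 290 mm long, 40 mm diameter over the middle 190 mm, tapering to 24 mm at the ends; 0.19 to 0.29 kg. Origin: its middle, on the axis; x is the long axis (y and z may have rolled). It lies on the drawer floor, +x end under the unit's top, -x end near the drawer front. At least 40 mm free on each side for a finger.
- unit: Fixed low drawer unit, white with wooden top, 380 mm deep (its x), 280 mm wide (its y), 139 mm high. Origin: on the worktop, in the middle of the unit's front edge; x points from front to back, so the unit lies at x = 0 to 380 mm and the drawer slides out to -x (to the robot's right). A fixed tea tin, 90 mm high, stands on the rear half of its top.
- unit_lip (a point): Middle of the lower front edge of the unit's top, at x = 0 in the unit's frame, 125 mm above the worktop: the edge under which the rear half of the pin lies. The top is 14 mm thick.
- drawer_rim (a point): Middle of the top edge of the drawer front, on its inner face, 120 mm above the worktop; the front is 16 mm thick, its grip rail stands 4 mm out. From here to unit_lip the opening, seen from above, is 164 to 179 mm long. Axes as the unit's.
- drawer (a joint): How far the drawer is out, m: 0 shut, stop at 0.20, starts at 0.180 to 0.195; slides with about 4 N friction. Inside, in the unit's frame: floor 20 mm above the worktop, 340 mm long from the inner face of its front at x = 0.016 - joint; side walls 66 mm high above the worktop; pin's lane from y = -24 to +116 mm, then a divider (60 mm high, too) and the lane of brush and spoon.
- brush: Pastry brush, 200 mm, lying in the drawer's other lane along the drawer's depth; leave it. Origin: centre of its underside.
- spoon: Wooden spoon, 250 mm, lying beside the brush; leave it. Origin: centre of its underside.
- jar: Glass jar of 84 mm diameter, 130 mm high, red lid; bystander standing on the worktop. Origin: centre of its underside.
- mug: Blue mug of 80 mm diameter, 90 mm high; bystander on the worktop. Origin: centre of its underside.
- bowl: White bowl of 170 mm diameter, 75 mm high; bystander on the worktop. Origin: centre of its underside.
- cutter: Steel biscuit cutter ring, 68 mm diameter, 30 mm high; bystander on the worktop. Origin: centre of its underside.

How it is judged:
By the outcome, as a careful person would: the job done as asked, in the order asked, and still so for the second after the job is handed in, while the arm keeps its last pose, push and grip.
It also fails if it takes over 72 s, if anything falls off the work surface, if the arm or the gripper's body presses on something with over 40 N, if the wrist force passes 120 N, or if a joint passes its speed limit or range.

## Robot

A 6-joint arm with a two-finger parallel gripper is mounted at the origin on the work surface. World frame = base frame: x ahead of the robot, y to its left, z up, the work surface at z = 0. Lengths are in mm, angles in rad, forces in N, time in s.
With the tool pointing down it reaches from about 275 to 750 mm from the base axis. Payload 10.2 kg.
Tool frame: the origin (TCP) lies at the centre of the arm's flange, where the gripper is bolted on; the fingertips stand 173 mm ahead of it and the grasp point (between the pads) lies 155 mm ahead of it (r.finger_overhang is the distance from the TCP to the fingertips, in mm); z points along the fingers, y is the line along which they close (so a half turn about z gives the same grasp; the last joint's range is limited). The gripper opens to 85 mm and grips with 20 to 120 N. Pads are 22 mm wide; open, the fingers measure 114 mm over their backs; the gripper's body (76 mm by 85 mm) begins 54 mm behind the grasp point. The pads swing forward as they close: fully open they stand 13 mm farther back than shut.
Start: joints at [1.104, 0.313, 1.498, -0, 1.331, -0.223], TCP at [126.744, 509.479, 404.694] pointing down, gripper open.
Joint ranges: [-2.94, 2.94], [-0.97, 2.17], [0.19, 2.56], [-1.23, 4.37], [0.02, 3.11], [-2.88, 2.88]. Speed limits (rad/s): [2.39, 2.39, 3.01, 3.14, 3.14, 3.14].

## Interface

Orientations are given as a rotation vector (axis times angle).
In Python, from cell import r gives the robot as it stands. The module is installed in compiled form; this text tells all that it offers.
- The arm moves only by the tool step_arm, never from a script. Its argument "deltas" is a list of rows, each an object with "translation": the shift along the tool's x, y, z in m, a list of three; "delta_rot": the turn, a rotation vector about the tool's x, y, z in rad, a list of three. A call has exactly 8 rows; each row shifts and turns the commanded pose from where the row before left it, along the tool's axes as they then stand; what a row does not reach is not made up. A row lasts 1/12 s, in which the tool goes at most 41.7 mm and 7.16 degrees, less where a joint would pass 70% of its speed; a pose out of reach is approached as far as the arm can. A call is refused whole if a number of a shift passes 0.0417 or a number of a turn 0.125, either way. A call with a gripper value outside its range is refused whole. "claw" is the opening in per cent of the stroke, from 0 (shut) to 100 (fully open), set as the call begins (left out, the last holds). The fingers move at their own pace and stop on an object; "force" is the grip in N (left out, the last holds). Time passes only in rows, so rows that do not move let the fingers close, or fill a call up. It gives the time, the measured TCP pose, the force, the opening and the grip force at its end, in the units of the state.
- r.observe(): the state, without advancing time (a new reading comes with each control period).
- r.capture(name): name is "scene" or "top" or "wrist"; returns the picture (480x640x3 uint8, red, green, blue); there is no depth.
- r.get_calibration(name): a dict with "K" (3x3 intrinsics, pixels), "extrinsics" (4x4, takes a point from camera to world coordinates); the wrist camera has in their place "tool_from_camera" (4x4, takes a point from camera to tool coordinates, whose origin is the TCP and whose axes are the flange's). Camera axes: x right, y down, z forward; pixel columns grow to the right and rows downward; lengths in mm; the calibration is good to about 2 mm. The wrist camera is an equidistant fisheye: a pixel r from the principal point sees the ray r / f radians off the axis. A picture is of the moment at which its call begins: read the wrist's pose just before it. get_calibration takes no time and is no camera call.
- r.job_done(): hands the job in; it is judged then, once.
The state is a dict: "t": time; "joint_positions": joint angles; "dq": joint speeds; "joint_efforts": joint torques, N m; "ee_pos": TCP position; "tool_rot": TCP orientation; "force": force on the tool from outside, world axes, zero at the start; "ft_torque": the same for the moment, N m; "gripper_width": finger opening in mm; "gripper_force": force on a finger pad.
Only numpy, scipy, OpenCV 4.12 (cv2) and the standard library are available. Lean on these libraries where they do the work, as an engineer would, in place of code of your own. Each camera call takes 0.05 s, during which the arm holds its last target. There are 200 camera calls.

## Working session

There is one attempt and no reset: what is moved stays moved. The work goes in short steps, Python scripts to look and compute and a tool call to move; the robot and the scene stay as the last step left them, time stands still between calls to the robot, and variables do not carry over. Pictures are saved under pics/ and viewed, at most 10 in all, crops included, and the job is handed in when it is done.

Besides the shell and the picture viewer there is one more tool, called after "Emit:" as name(argument=value, ...) on one line, values as JSON. step_arm: Moves the arm, as the interface text tells. Its arguments: {"type":"object","properties":{"deltas":{"type":"array"},"claw":{"type":"number"},"force":{"type":"number"}},"required":["deltas"]}

```bash
mkdir -p pics; python3 - <<'E'
from cell import r
import cv2,numpy as np
o=r.observe(); print(o)
for n in("scene","top"):
    im=r.capture(n); cv2.imwrite(f"pics/{n}0.png",im[:,:,::-1]); c=r.get_calibration(n); print(n,np.round(c["K"],2).tolist(),np.round(c["extrinsics"],4).tolist())
im=r.capture("wrist"); cv2.imwrite("pics/wrist0.png",im[:,:,::-1]);c=r.get_calibration("wrist");print({k:np.round(v,4).tolist() for k,v in c.items() if not isinstance(v,str)})
E
```

```text
{'t': 0.0, 'joint_positions': array([ 1.10358047e+00,  3.13433334e-01,  1.49846024e+00, -1.22332172e-05,
        1.33099730e+00, -2.23378703e-01]), 'dq': array([ 0.00065109, -0.00070221,  0.00021024, -0.00128217, -0.000865  ,
        0.00077705]), 'joint_efforts': array([-1.16574470e-04, -4.12274122e+01, -2.59734803e+01, -2.06426766e-04,
        4.22125391e-03,  3.04745720e-05]), 'ee_pos': array([126.73028685, 509.42701375, 404.13474358]), 'tool_rot': array([-3.82013641e-01, -3.11784794e+00,  1.92492472e-03]), 'force': array([-1.02808432,  0.26130093, -0.277339  ]), 'ft_torque': array([-0.01103798,  0.05130554,  0.00595661]), 'gripper_force': 0.0, 'gripper_width': 85.21477152714189}
scene [[597.9, 0.0, 310.23], [0.0, 597.9, 247.6], [0.0, 0.0, 1.0]] [[0.7339, 0.4308, -0.5251, 1208.8574], [0.679, -0.4428, 0.5856, -832.9473], [0.0198, -0.7863, -0.6175, 1015.2259], [0.0, 0.0, 0.0, 1.0]]
top [[535.57, 0.0, 334.41], [0.0, 535.57, 233.03], [0.0, 0.0, 1.0]] [[-0.1238, -0.9719, 0.2003, 221.9648], [-0.9923, 0.122, -0.0214, 41.7981], [-0.0036, -0.2014, -0.9795, 1269.6661], [0.0, 0.0, 0.0, 1.0]]
{'K': [[371.6483, 0.0, 319.0695], [0.0, 371.6483, 241.2629], [0.0, 0.0, 1.0]], 'tool_from_camera': [[-0.0007, -0.9478, -0.3188, 81.555], [1.0, -0.0007, -0.0, -0.0234], [-0.0002, -0.3188, 0.9478, 30.7499], [0.0, 0.0, 0.0, 1.0]]}
```

View pics/top0.png

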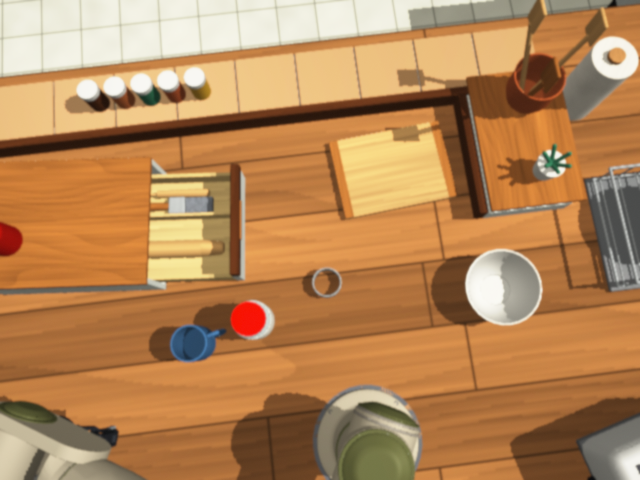

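View pics/scene0.png

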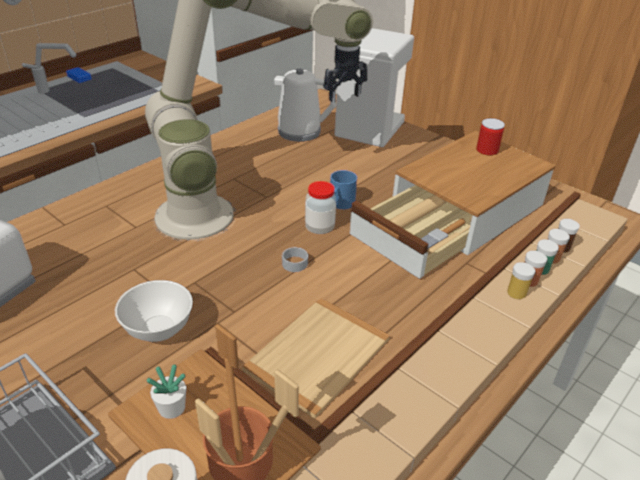

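View pics/wrist0.png

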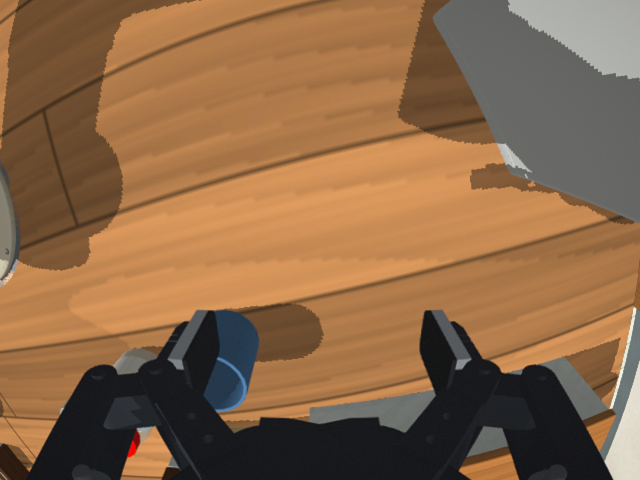

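Top picture: the board's corners are near (330,145), (434,122), (455,195) and (348,216). The inner corner of the upstand and sill is near (462,97). The pin runs along y at row 248, columns 150–225, and the drawer front is at column 237. The scene view shows the same layout, and the wrist view shows the mug and jar below the gripper. Next I'll look at enlarged crops.

```bash
cat > h.py <<'E'
from cell import r
import cv2,numpy as np
from scipy.spatial.transform import Rotation as R
def ray(n,uv,z):
    c=r.get_calibration(n);K=c["K"];E=c["extrinsics"]
    uv=np.atleast_2d(uv).astype(float)
    d=np.c_[(uv-[K[0,2],K[1,2]])/[K[0,0],K[1,1]],np.ones(len(uv))]@E[:3,:3].T
    return E[:3,3]+d*((z-E[2,3])/d[:,2])[:,None]
def proj(n,p):
    c=r.get_calibration(n);K=c["K"];E=c["extrinsics"]
    q=(np.atleast_2d(p)-E[:3,3])@E[:3,:3];q=q@K.T
    return q[:,:2]/q[:,2:]
E
python3 - <<'E'
from h import *
im=cv2.imread("pics/top0.png")
cv2.imwrite("pics/c1.png",cv2.resize(im[85:225,320:500],None,fx=4.2,fy=4.2,interpolation=cv2.INTER_CUBIC))
cv2.imwrite("pics/c2.png",cv2.resize(im[150:300,130:260],None,fx=4,fy=4,interpolation=cv2.INTER_CUBIC))
E
```

```text
(no output)
```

View pics/c1.png

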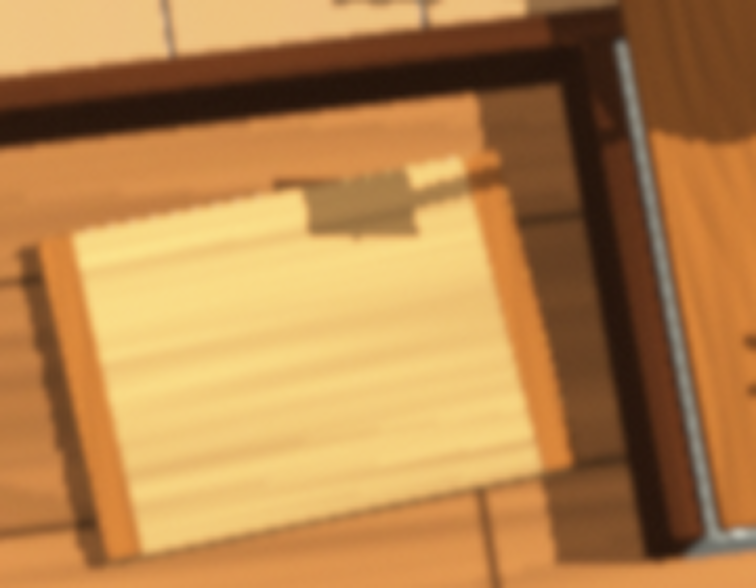

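View pics/c2.png

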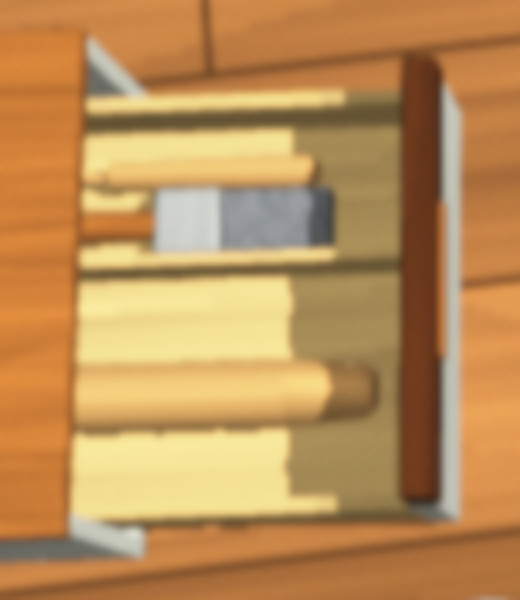

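```bash
python3 - <<'E'
from h import *
np.set_printoptions(precision=1,suppress=True)
c1=lambda p:(np.array(p)+.5)/4.2-.5+[320,85]
c2=lambda p:(np.array(p)+.5)/4-.5+[130,150]
b=ray("top",c1([(38,243),(500,155),(571,467),(108,561)]),16)
print("board",b,b.mean(0)); d=np.diff(np.r_[b,b[:1]],axis=0);print(np.linalg.norm(d,axis=1),np.arctan2(d[:,1],d[:,0]))
u=ray("top",c1([(0,147),(475,93)]),0);ut=ray("top",c1([(0,110),(580,45)]),60)
s=ray("top",c1([(565,85),(648,555)]),0);st=ray("top",c1([(585,60),(672,545)]),60)
for n,l in(("ups",u),("upst",ut),("sill",s),("sillt",st)):
  e=l[1]-l[0];print(n,l[:,:2].tolist(),np.arctan2(e[1],e[0]))
def isect(a,c):
  t=np.linalg.solve(np.c_[a[1,:2]-a[0,:2],-(c[1,:2]-c[0,:2])],c[0,:2]-a[0,:2]);return a[0,:2]+t[0]*(a[1,:2]-a[0,:2])
print("corner",isect(u,s),isect(ut,st))
l=ray("top",c2([(86,36),(72,540)]),139);print("lip",l,l.mean(0))
f=ray("top",c2([(402,55),(402,500)]),120);print("rim",f,f.mean(0))
p=ray("top",c2([(377,388)]),40);print("pin end",p)
p=ray("top",c2([(90,363),(90,429),(300,362),(300,425)]),40);print("pin edges",p)
p=ray("top",c2([(90,268),(400,268),(336,500)]),60);print("div",p)
for n,px,z in(("jar",(249,319),130),("mug",(190,341),90),("bowl",(503,287),75),("cutter",(326,282),30)):print(n,ray("top",px,z))
E
```

```text
board [[ 707.2    0.2   16. ]
 [ 727.8 -278.8   16. ]
 [ 533.1 -288.2   16. ]
 [ 511.2  -16.1   16. ]] [ 619.8 -145.7   16. ]
[279.8 194.9 272.9 196.7] [-1.5 -3.1  1.7  0.1]
ups [[777.0320209696049, 14.923717549746051], [775.6233266986997, -274.4305092808214]] -1.575664695773486
upst [[773.3955698758497, 13.502281626537151], [771.2931459396315, -324.5600168518748]] -1.5770152895171934
sill [[773.9230524537115, -329.29556461134246], [479.4305009143438, -327.71163802812373]] 3.136214210903142
sillt [[761.706243439695, -325.8386780681245], [471.20688513090727, -324.38974828962614]] 3.1366049738512576
corner [ 775.4 -329.3] [ 771.3 -325.9]
lip [[671.4 400.2 139. ]
 [391.8 423.1 139. ]] [531.6 411.7 139. ]
rim [[645.3 230.  120. ]
 [394.1 251.4 120. ]] [519.7 240.7 120. ]
pin end [[473.4 274.9  40. ]]
pin edges [[509.1 440.4  40. ]
 [470.  442.6  40. ]
 [494.4 318.3  40. ]
 [457.2 321.1  40. ]]
div [[560.7 430.8  60. ]
 [538.2 252.   60. ]
 [407.8 299.5  60. ]]
jar [[294.1 218.1 130. ]]
mug [[265.7 355.2  90. ]]
bowl [[ 297.6 -341.9   75. ]]
cutter [[362.8  48.4  30. ]]
```

The first crop shows the board's edges and the foot lines of both wooden faces, with the inner corner near (565,84) in the crop. The second shows the pin's near end at (377,388), the lip edge at column ~80 and the rim's inner edge at column 402. I now have all the poses, so I'll write a small planner for the move numbers.

```bash
cat >> h.py <<'E'
def Rt(psi,lean=0,az=0):
    "tool down, y axis at world angle psi; then its back leans by 'lean' towards world azimuth az"
    y=np.array([np.cos(psi),np.sin(psi),0]);z=np.array([0,0,-1.]);x=np.cross(y,z)
    return R.from_rotvec(lean*np.array([-np.sin(az),np.cos(az),0]))*R.from_matrix(np.c_[x,y,z])
def plan(p0,R0,p1,R1,n=8):
    w=(R0.inv()*R1).as_rotvec()/n
    M=sum((R0*R.from_rotvec(k*w)).as_matrix() for k in range(n))
    t=np.linalg.solve(M,np.asarray(p1,float)-p0)
    print(n,"rows t(m)",np.round(t/1000,4).tolist(),"w",np.round(w,4).tolist(),"|t|",round(np.linalg.norm(t),1),"deg",round(np.degrees(np.linalg.norm(w)),2))
def now():
    o=r.observe();return o["ee_pos"],R.from_rotvec(o["tool_rot"])
def chain(*wps,start=None):
    p,Rr=start or now()
    for w in wps:
        plan(p,Rr,w[0],w[1],*(w[2:]));p,Rr=np.array(w[0],float),w[1]
E
python3 - <<'E'
from h import *
print(r.finger_overhang)
chain(([330,330,400],Rt(1.4)),([470,90,400],Rt(1.48)),([470,-148,330],Rt(1.566)),([470,-148,190],Rt(1.566)))
E
```

```text
173.4
8 rows t(m) [-0.0296, -0.0166, 0.0005] w [-0.0001, -0.0, -0.0091] |t| 33.9 deg 0.52
8 rows t(m) [-0.0214, -0.0274, -0.0] w [0.0, 0.0, -0.01] |t| 34.7 deg 0.57
8 rows t(m) [-0.0016, -0.0297, 0.0088] w [0.0, 0.0, -0.0108] |t| 31.0 deg 0.62
8 rows t(m) [-0.0, 0.0, 0.0175] w [0.0, 0.0, 0.0] |t| 17.5 deg 0.0
```

Emit:
step_arm(deltas=[{"translation":[-0.0296,-0.0166,0.0005],"delta_rot":[0,0,-0.009]},{"translation":[-0.0296,-0.0166,0.0005],"delta_rot":[0,0,-0.009]},{"translation":[-0.0296,-0.0166,0.0005],"delta_rot":[0,0,-0.009]},{"translation":[-0.0296,-0.0166,0.0005],"delta_rot":[0,0,-0.009]},{"translation":[-0.0296,-0.0166,0.0005],"delta_rot":[0,0,-0.009]},{"translation":[-0.0296,-0.0166,0.0005],"delta_rot":[0,0,-0.009]},{"translation":[-0.0296,-0.0166,0.0005],"delta_rot":[0,0,-0.009]},{"translation":[-0.0296,-0.0166,0.0005],"delta_rot":[0,0,-0.009]}])

```text
t: 0.82
ee_pos: [331.1, 328.5, 400.6]
tool_rot: [-0.269, -3.13, 0.0]
force: [1.5, 1.6, 0.5]
gripper_width: 85.7
gripper_force: 0.0
```

Emit:
step_arm(deltas=[{"translation":[-0.0214,-0.0274,0],"delta_rot":[0,0,-0.01]},{"translation":[-0.0214,-0.0274,0],"delta_rot":[0,0,-0.01]},{"translation":[-0.0214,-0.0274,0],"delta_rot":[0,0,-0.01]},{"translation":[-0.0214,-0.0274,0],"delta_rot":[0,0,-0.01]},{"translation":[-0.0214,-0.0274,0],"delta_rot":[0,0,-0.01]},{"translation":[-0.0214,-0.0274,0],"delta_rot":[0,0,-0.01]},{"translation":[-0.0214,-0.0274,0],"delta_rot":[0,0,-0.01]},{"translation":[-0.0214,-0.0274,0],"delta_rot":[0,0,-0.01]}])

```text
t: 1.48
ee_pos: [470.4, 87.7, 400.6]
tool_rot: [-0.144, -3.138, -0.0]
force: [0.9, 1.7, 0.9]
gripper_width: 85.5
gripper_force: 0.0
```

Emit:
step_arm(deltas=[{"translation":[-0.0016,-0.0297,0.0088],"delta_rot":[0,0,-0.0108]},{"translation":[-0.0016,-0.0297,0.0088],"delta_rot":[0,0,-0.0108]},{"translation":[-0.0016,-0.0297,0.0088],"delta_rot":[0,0,-0.0108]},{"translation":[-0.0016,-0.0297,0.0088],"delta_rot":[0,0,-0.0108]},{"translation":[-0.0016,-0.0297,0.0088],"delta_rot":[0,0,-0.0108]},{"translation":[-0.0016,-0.0297,0.0088],"delta_rot":[0,0,-0.0108]},{"translation":[-0.0016,-0.0297,0.0088],"delta_rot":[0,0,-0.0108]},{"translation":[-0.0016,-0.0297,0.0088],"delta_rot":[0,0,-0.0108]}])

```text
t: 2.15
ee_pos: [469.5, -150.0, 329.8]
tool_rot: [-0.008, -3.141, -0.0]
force: [0.3, 0.6, 0.3]
gripper_width: 85.5
gripper_force: 0.0
```

Emit:
step_arm(deltas=[{"translation":[0,0,0.0175]},{"translation":[0,0,0.0175]},{"translation":[0,0,0.0175]},{"translation":[0,0,0.0175]},{"translation":[0,0,0.0175]},{"translation":[0,0,0.0175]},{"translation":[0,0,0.0175]},{"translation":[0,0,0.0175]}])

```text
schema error: expected keys translation, delta_rot
```

Emit:
step_arm(deltas=[{"translation":[0,0,0.002]},{"translation":[0,0,0.002]},{"translation":[0,0,0.002]},{"translation":[0,0,0.002]},{"translation":[0,0,0.002]},{"translation":[0,0,0.001]},{"translation":[0,0,0.001]},{"translation":[0,0,0.001]}])

```text
schema error: expected keys translation, delta_rot
```

```bash
python3 - <<'E'
from h import *
print(r.finger_overhang,r.observe()["force"],r.observe()["ee_pos"])
cv2.imwrite("pics/w1.png",r.capture("wrist")[:,:,::-1]);im=r.capture("scene")[:,:,::-1]
cv2.imwrite("pics/s1.png",cv2.resize(im[180:420,160:460],None,fx=2.5,fy=2.5,interpolation=cv2.INTER_CUBIC))
E
```

```text
173.4 [0.2913748  0.58199876 0.30839331] [ 469.52712914 -149.98226034  329.76147757]
```

View pics/s1.png

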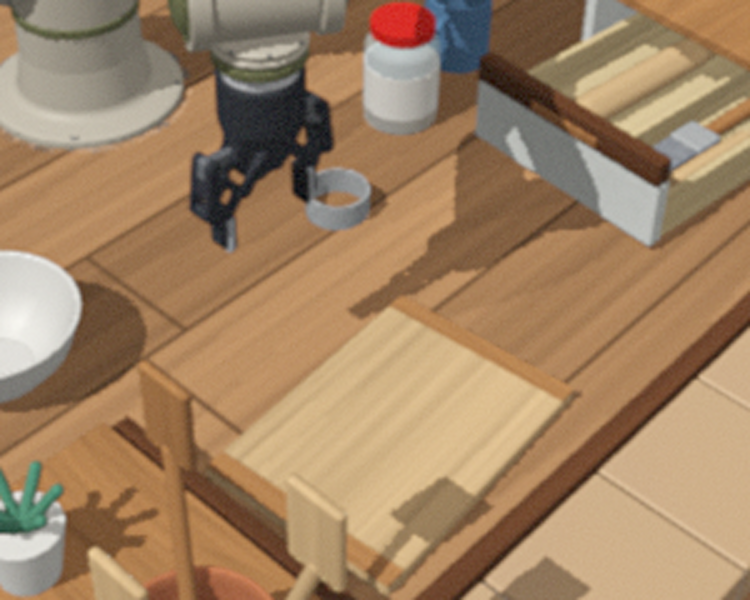

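The rows were refused because delta_rot is required, so the gripper still hovers at about z=330 with the board untouched (pixels 210–580, 300–590). I'll resend them.

Emit:
step_arm(deltas=[{"translation":[0,0,0.0175],"delta_rot":[0,0,0]},{"translation":[0,0,0.0175],"delta_rot":[0,0,0]},{"translation":[0,0,0.0175],"delta_rot":[0,0,0]},{"translation":[0,0,0.0175],"delta_rot":[0,0,0]},{"translation":[0,0,0.0175],"delta_rot":[0,0,0]},{"translation":[0,0,0.0175],"delta_rot":[0,0,0]},{"translation":[0,0,0.0175],"delta_rot":[0,0,0]},{"translation":[0,0,0.0175],"delta_rot":[0,0,0]}])

```text
t: 2.92
ee_pos: [469.8, -147.9, 189.6]
tool_rot: [0.008, 3.142, 0.0]
force: [0.8, 0.7, -1.0]
gripper_width: 85.5
gripper_force: 0.0
```

Emit:
step_arm(deltas=[{"translation":[0,0,0.002],"delta_rot":[0,0,0]},{"translation":[0,0,0.002],"delta_rot":[0,0,0]},{"translation":[0,0,0.002],"delta_rot":[0,0,0]},{"translation":[0,0,0.002],"delta_rot":[0,0,0]},{"translation":[0,0,0.002],"delta_rot":[0,0,0]},{"translation":[0,0,0.001],"delta_rot":[0,0,0]},{"translation":[0,0,0.001],"delta_rot":[0,0,0]},{"translation":[0,0,0.001],"delta_rot":[0,0,0]}])

```text
t: 3.58
ee_pos: [469.9, -148.5, 177.4]
tool_rot: [0.008, 3.141, -0.0]
force: [0.6, -0.4, 0.2]
gripper_width: 85.4
gripper_force: 0.0
```

Emit:
step_arm(deltas=[{"translation":[0,0,0.001],"delta_rot":[0,0,0]},{"translation":[0,0,0.001],"delta_rot":[0,0,0]},{"translation":[0,0,0.001],"delta_rot":[0,0,0]},{"translation":[0,0,0.001],"delta_rot":[0,0,0]},{"translation":[0,0,0],"delta_rot":[0,0,0]},{"translation":[0,0,0],"delta_rot":[0,0,0]},{"translation":[0,0,0],"delta_rot":[0,0,0]},{"translation":[0,0,0],"delta_rot":[0,0,0]}])

```text
t: 4.25
ee_pos: [469.9, -148.5, 173.3]
tool_rot: [0.009, 3.141, -0.0]
force: [0.3, -0.4, 0.3]
gripper_width: 85.3
gripper_force: 0.0
```

```bash
python3 - <<'E'
from h import *
print(r.finger_overhang,r.observe()["force"],r.observe()["ee_pos"])
im=r.capture("scene")[:,:,::-1]
cv2.imwrite("pics/s2.png",cv2.resize(im[220:400,200:440],None,fx=3.3,fy=3.3,interpolation=cv2.INTER_CUBIC))
E
```

```text
173.4 [ 0.32881556 -0.3639901   0.30439928] [ 469.85172083 -148.52195305  173.33996148]
```

View pics/s2.png

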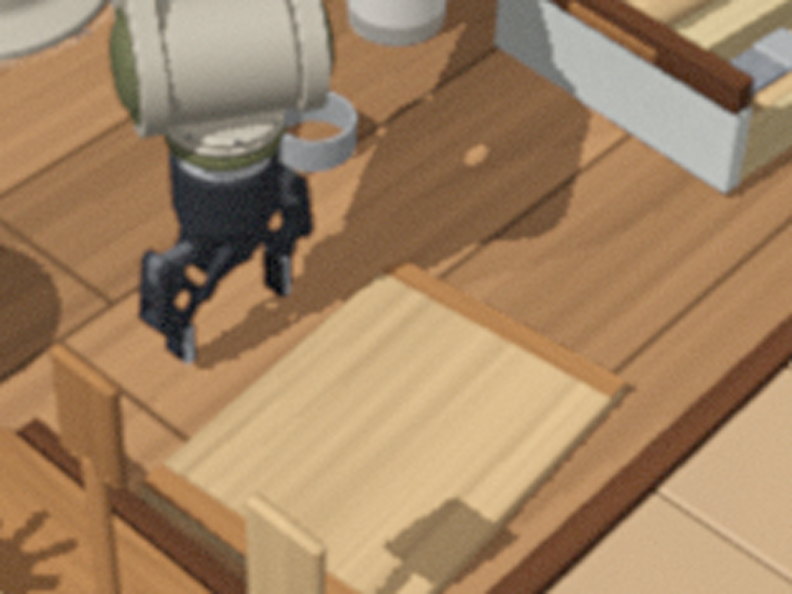

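The open fingertips hover just above the worktop near crop (190,355) and (285,290), clear of the board, and there is no contact force. Open tips therefore sit about 160 mm ahead of the TCP. I'll go down 7 mm more and push.

Emit:
step_arm(deltas=[{"translation":[0,0,0.0015],"delta_rot":[0,0,0]},{"translation":[0,0,0.0015],"delta_rot":[0,0,0]},{"translation":[0,0,0.0015],"delta_rot":[0,0,0]},{"translation":[0,0,0.0015],"delta_rot":[0,0,0]},{"translation":[0,0,0.001],"delta_rot":[0,0,0]},{"translation":[-0.005,0,0],"delta_rot":[0,0,0]},{"translation":[-0.005,0,0],"delta_rot":[0,0,0]},{"translation":[-0.005,0,0],"delta_rot":[0,0,0]}])

```text
t: 4.97
ee_pos: [485.5, -148.6, 166.4]
tool_rot: [0.009, 3.141, -0.0]
force: [-0.2, -0.1, 0.1]
gripper_width: 85.2
gripper_force: 0.0
```

Emit:
step_arm(deltas=[{"translation":[-0.005,0,0],"delta_rot":[0,0,0]},{"translation":[-0.005,0,0],"delta_rot":[0,0,0]},{"translation":[-0.005,0,0],"delta_rot":[0,0,0]},{"translation":[-0.005,0,0],"delta_rot":[0,0,0]},{"translation":[-0.005,0,0],"delta_rot":[0,0,0]},{"translation":[-0.005,0,0],"delta_rot":[0,0,0]},{"translation":[-0.005,0,0],"delta_rot":[0,0,0]},{"translation":[-0.005,0,0],"delta_rot":[0,0,0]}])

```text
t: 5.63
ee_pos: [525.1, -148.7, 166.2]
tool_rot: [-0.008, -3.141, -0.001]
force: [-4.8, 0.8, 1.9]
gripper_width: 85.3
gripper_force: 1.9
```

Emit:
step_arm(deltas=[{"translation":[-0.005,0,0],"delta_rot":[0,0,0]},{"translation":[-0.005,0,0],"delta_rot":[0,0,0]},{"translation":[-0.005,0,0],"delta_rot":[0,0,0]},{"translation":[-0.004,0,0],"delta_rot":[0,0,0]},{"translation":[-0.004,0,0],"delta_rot":[0,0,0]},{"translation":[-0.004,0,0],"delta_rot":[0,0,0]},{"translation":[-0.003,0,0],"delta_rot":[0,0,0]},{"translation":[-0.002,0,0],"delta_rot":[0,0,0]}])

```text
t: 6.3
ee_pos: [557.2, -149.1, 166.2]
tool_rot: [0.009, 3.141, -0.0]
force: [-3.4, -0.5, 1.0]
gripper_width: 85.6
gripper_force: 1.8
```

Emit:
step_arm(deltas=[{"translation":[-0.001,0,0],"delta_rot":[0,0,0]},{"translation":[-0.001,0,0],"delta_rot":[0,0,0]},{"translation":[-0.001,0,0],"delta_rot":[0,0,0]},{"translation":[-0.001,0,0],"delta_rot":[0,0,0]},{"translation":[-0.001,0,0],"delta_rot":[0,0,0]},{"translation":[-0.001,0,0],"delta_rot":[0,0,0]},{"translation":[-0.001,0,0],"delta_rot":[0,0,0]},{"translation":[-0.001,0,0],"delta_rot":[0,0,0]}])

```text
t: 6.97
ee_pos: [563.5, -149.3, 166.2]
tool_rot: [-0.007, -3.135, -0.001]
force: [-23.8, -4.3, 13.3]
gripper_width: 85.5
gripper_force: 11.8
```

```bash
python3 - <<'E'
from h import *
chain(([550,-149,175],Rt(1.566),4),([550,-145,240],Rt(1.566),4),([612,-60,240],Rt(0.783)),([672,32,240],Rt(-0.005)),([672,32,167],Rt(-0.005)))
E
```

```text
4 rows t(m) [0.0034, 0.0, -0.0022] w [0.0002, -0.0018, 0.0001] |t| 4.0 deg 0.1
4 rows t(m) [0.0, 0.001, -0.0162] w [0.0, 0.0, 0.0] |t| 16.3 deg 0.0
8 rows t(m) [-0.0038, 0.013, -0.0] w [0.0, 0.0, 0.0979] |t| 13.5 deg 5.61
8 rows t(m) [0.0074, 0.012, -0.0] w [0.0, 0.0, 0.0985] |t| 14.1 deg 5.64
8 rows t(m) [0.0, 0.0, 0.0091] w [0.0, 0.0, 0.0] |t| 9.1 deg 0.0
```

Emit:
step_arm(deltas=[{"translation":[0.004,0,0],"delta_rot":[0,0,0]},{"translation":[0.004,0,0],"delta_rot":[0,0,0]},{"translation":[0.004,0,-0.002],"delta_rot":[0,0,0]},{"translation":[0.004,0,-0.005],"delta_rot":[0,0,0]},{"translation":[0,0.001,-0.0162],"delta_rot":[0,0,0]},{"translation":[0,0.001,-0.0162],"delta_rot":[0,0,0]},{"translation":[0,0.001,-0.0162],"delta_rot":[0,0,0]},{"translation":[0,0.001,-0.0162],"delta_rot":[0,0,0]}])

```text
t: 7.63
ee_pos: [548.7, -144.9, 239.5]
tool_rot: [0.009, 3.141, -0.001]
force: [0.3, -0.2, -0.8]
gripper_width: 85.4
gripper_force: 0.0
```

Emit:
step_arm(deltas=[{"translation":[-0.0038,0.013,0],"delta_rot":[0,0,0.098]},{"translation":[-0.0038,0.013,0],"delta_rot":[0,0,0.098]},{"translation":[-0.0038,0.013,0],"delta_rot":[0,0,0.098]},{"translation":[-0.0038,0.013,0],"delta_rot":[0,0,0.098]},{"translation":[-0.0038,0.013,0],"delta_rot":[0,0,0.098]},{"translation":[-0.0038,0.013,0],"delta_rot":[0,0,0.098]},{"translation":[-0.0038,0.013,0],"delta_rot":[0,0,0.098]},{"translation":[-0.0038,0.013,0],"delta_rot":[0,0,0.098]}])

```text
t: 8.3
ee_pos: [611.7, -59.0, 238.8]
tool_rot: [1.214, 2.896, 0.001]
force: [0.0, 0.2, -0.2]
gripper_width: 85.2
gripper_force: 0.0
```

Emit:
step_arm(deltas=[{"translation":[0.0074,0.012,0],"delta_rot":[0,0,0.0985]},{"translation":[0.0074,0.012,0],"delta_rot":[0,0,0.0985]},{"translation":[0.0074,0.012,0],"delta_rot":[0,0,0.0985]},{"translation":[0.0074,0.012,0],"delta_rot":[0,0,0.0985]},{"translation":[0.0074,0.012,0],"delta_rot":[0,0,0.0985]},{"translation":[0.0074,0.012,0],"delta_rot":[0,0,0.0985]},{"translation":[0.0074,0.012,0],"delta_rot":[0,0,0.0985]},{"translation":[0.0074,0.012,0],"delta_rot":[0,0,0.0985]}])

```text
t: 8.97
ee_pos: [672.0, 32.9, 238.8]
tool_rot: [2.233, 2.209, 0.001]
force: [0.7, 0.1, 0.8]
gripper_width: 85.3
gripper_force: 0.0
```

```bash
python3 - <<'E'
from h import *
chain(([672,32,167],Rt(-0.005)))
im=r.capture("top")
cv2.imwrite("pics/t2.png",cv2.resize(im[85:225,320:500,::-1],None,fx=4.2,fy=4.2,interpolation=cv2.INTER_CUBIC))
E
```

```text
8 rows t(m) [-0.0001, -0.0, 0.009] w [0.0001, -0.0, -0.0008] |t| 9.0 deg 0.04
```

View pics/t2.png

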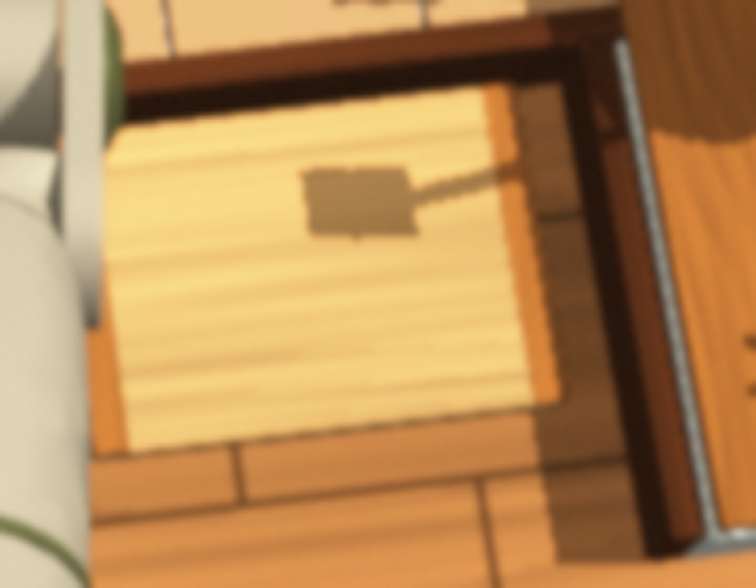

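The board now lies square against the upstand, with a gap to the sill of about 13 px (≈30 mm) on the right. I'll lower and push it right.

Emit:
step_arm(deltas=[{"translation":[0,0,0.012],"delta_rot":[0,0,0]},{"translation":[0,0,0.012],"delta_rot":[0,0,0]},{"translation":[0,0,0.012],"delta_rot":[0,0,0]},{"translation":[0,0,0.012],"delta_rot":[0,0,0]},{"translation":[0,0,0.01],"delta_rot":[0,0,0]},{"translation":[0,0,0.008],"delta_rot":[0,0,0]},{"translation":[0,0,0.004],"delta_rot":[0,0,0]},{"translation":[0,0,0.002],"delta_rot":[0,0,0]}])

```text
t: 9.68
ee_pos: [671.6, 32.0, 165.2]
tool_rot: [-2.228, -2.214, 0.001]
force: [0.4, 0.4, 0.8]
gripper_width: 85.3
gripper_force: 0.0
```

Emit:
step_arm(deltas=[{"translation":[-0.005,0,0],"delta_rot":[0,0,0]},{"translation":[-0.005,0,0],"delta_rot":[0,0,0]},{"translation":[-0.005,0,0],"delta_rot":[0,0,0]},{"translation":[-0.005,0,0],"delta_rot":[0,0,0]},{"translation":[-0.005,0,0],"delta_rot":[0,0,0]},{"translation":[-0.005,0,0],"delta_rot":[0,0,0]},{"translation":[-0.005,0,0],"delta_rot":[0,0,0]},{"translation":[-0.005,0,0],"delta_rot":[0,0,0]}])

```text
t: 10.35
ee_pos: [671.5, -8.1, 166.2]
tool_rot: [-2.229, -2.214, -0.001]
force: [-0.3, 4.0, 0.8]
gripper_width: 85.7
gripper_force: 1.8
```

Emit:
step_arm(deltas=[{"translation":[-0.004,0,0],"delta_rot":[0,0,0]},{"translation":[-0.004,0,0],"delta_rot":[0,0,0]},{"translation":[-0.004,0,0],"delta_rot":[0,0,0]},{"translation":[-0.003,0,0],"delta_rot":[0,0,0]},{"translation":[-0.003,0,0],"delta_rot":[0,0,0]},{"translation":[-0.002,0,0],"delta_rot":[0,0,0]},{"translation":[-0.002,0,0],"delta_rot":[0,0,0]},{"translation":[-0.002,0,0],"delta_rot":[0,0,0]}])

```text
t: 11.02
ee_pos: [671.3, -31.9, 166.2]
tool_rot: [2.229, 2.214, 0.0]
force: [-0.2, 3.8, 1.3]
gripper_width: 85.4
gripper_force: 2.2
```

Emit:
step_arm(deltas=[{"translation":[-0.001,0,0],"delta_rot":[0,0,0]},{"translation":[-0.001,0,0],"delta_rot":[0,0,0]},{"translation":[-0.001,0,0],"delta_rot":[0,0,0]},{"translation":[-0.001,0,0],"delta_rot":[0,0,0]},{"translation":[-0.001,0,0],"delta_rot":[0,0,0]},{"translation":[-0.001,0,0],"delta_rot":[0,0,0]},{"translation":[0,0,0],"delta_rot":[0,0,0]},{"translation":[0,0,0],"delta_rot":[0,0,0]}])

```text
t: 11.68
ee_pos: [671.0, -34.4, 166.2]
tool_rot: [-2.223, -2.212, -0.005]
force: [-3.5, 24.7, 5.9]
gripper_width: 85.7
gripper_force: 12.0
```

The sill contact is firm (25 N). I'll give one more gentle two-finger push on the near edge to make sure the board is flush at the back.

```bash
python3 - <<'E'
from h import *
s=(np.array([671,-22,240.]),Rt(-0.005))
chain(([620,-105,240],Rt(0.783)),([546,-187,240],Rt(1.566)),start=s)
E
```

```text
8 rows t(m) [-0.0079, -0.0097, -0.0] w [0.0, 0.0, -0.0985] |t| 12.5 deg 5.64
8 rows t(m) [0.004, -0.0136, -0.0] w [0.0, 0.0, -0.0979] |t| 14.2 deg 5.61
```

Emit:
step_arm(deltas=[{"translation":[0.005,0,0],"delta_rot":[0,0,0]},{"translation":[0.005,0,0],"delta_rot":[0,0,0]},{"translation":[0.005,0,-0.001],"delta_rot":[0,0,0]},{"translation":[0,0,-0.012],"delta_rot":[0,0,0]},{"translation":[0,0,-0.015],"delta_rot":[0,0,0]},{"translation":[0,0,-0.015],"delta_rot":[0,0,0]},{"translation":[0,0,-0.015],"delta_rot":[0,0,0]},{"translation":[0,0,-0.015],"delta_rot":[0,0,0]}])

```text
t: 12.35
ee_pos: [671.4, -23.5, 240.9]
tool_rot: [2.229, 2.213, 0.0]
force: [0.3, 0.2, -0.1]
gripper_width: 85.4
gripper_force: 0.0
```

Emit:
step_arm(deltas=[{"translation":[-0.0079,-0.0097,0],"delta_rot":[0,0,-0.0985]},{"translation":[-0.0079,-0.0097,0],"delta_rot":[0,0,-0.0985]},{"translation":[-0.0079,-0.0097,0],"delta_rot":[0,0,-0.0985]},{"translation":[-0.0079,-0.0097,0],"delta_rot":[0,0,-0.0985]},{"translation":[-0.0079,-0.0097,0],"delta_rot":[0,0,-0.0985]},{"translation":[-0.0079,-0.0097,0],"delta_rot":[0,0,-0.0985]},{"translation":[-0.0079,-0.0097,0],"delta_rot":[0,0,-0.0985]},{"translation":[-0.0079,-0.0097,0],"delta_rot":[0,0,-0.0985]}])

```text
t: 13.02
ee_pos: [620.1, -107.1, 240.2]
tool_rot: [1.201, 2.902, -0.001]
force: [1.0, 0.4, -0.2]
gripper_width: 85.4
gripper_force: 0.0
```

Emit:
step_arm(deltas=[{"translation":[0.004,-0.0136,0],"delta_rot":[0,0,-0.098]},{"translation":[0.004,-0.0136,0],"delta_rot":[0,0,-0.098]},{"translation":[0.004,-0.0136,0],"delta_rot":[0,0,-0.098]},{"translation":[0.004,-0.0136,0],"delta_rot":[0,0,-0.098]},{"translation":[0.004,-0.0136,0],"delta_rot":[0,0,-0.098]},{"translation":[0.004,-0.0136,0],"delta_rot":[0,0,-0.098]},{"translation":[0.004,-0.0136,0],"delta_rot":[0,0,-0.098]},{"translation":[0.004,-0.0136,0],"delta_rot":[0,0,-0.098]}])

```text
t: 13.68
ee_pos: [545.9, -189.3, 240.1]
tool_rot: [0.001, 3.141, -0.001]
force: [-0.7, 0.1, 0.4]
gripper_width: 85.4
gripper_force: 0.0
```

Emit:
step_arm(deltas=[{"translation":[0,0,0.012],"delta_rot":[0,0,0]},{"translation":[0,0,0.012],"delta_rot":[0,0,0]},{"translation":[0,0,0.012],"delta_rot":[0,0,0]},{"translation":[0,0,0.012],"delta_rot":[0,0,0]},{"translation":[0,0,0.01],"delta_rot":[0,0,0]},{"translation":[0,0,0.008],"delta_rot":[0,0,0]},{"translation":[0,0,0.004],"delta_rot":[0,0,0]},{"translation":[0,0,0.003],"delta_rot":[0,0,0]}])

```text
t: 14.35
ee_pos: [546.6, -188.1, 165.4]
tool_rot: [-0.008, -3.141, -0.0]
force: [0.7, -0.1, -0.1]
gripper_width: 85.0
gripper_force: 0.0
```

Emit:
step_arm(deltas=[{"translation":[-0.004,0,0],"delta_rot":[0,0,0]},{"translation":[-0.004,0,0],"delta_rot":[0,0,0]},{"translation":[-0.002,0,0],"delta_rot":[0,0,0]},{"translation":[-0.001,0,0],"delta_rot":[0,0,0]},{"translation":[-0.001,0,0],"delta_rot":[0,0,0]},{"translation":[-0.001,0,0],"delta_rot":[0,0,0]},{"translation":[-0.001,0,0],"delta_rot":[0,0,0]},{"translation":[0,0,0],"delta_rot":[0,0,0]}])

```text
t: 15.02
ee_pos: [560.6, -188.4, 166.2]
tool_rot: [0.009, 3.141, -0.0]
force: [-0.3, 0.7, 0.6]
gripper_width: 85.5
gripper_force: 0.0
```

Emit:
step_arm(deltas=[{"translation":[-0.001,0,0],"delta_rot":[0,0,0]},{"translation":[-0.001,0,0],"delta_rot":[0,0,0]},{"translation":[-0.001,0,0],"delta_rot":[0,0,0]},{"translation":[-0.001,0,0],"delta_rot":[0,0,0]},{"translation":[-0.001,0,0],"delta_rot":[0,0,0]},{"translation":[0,0,0],"delta_rot":[0,0,0]},{"translation":[0,0,0],"delta_rot":[0,0,0]},{"translation":[0,0,0],"delta_rot":[0,0,0]}])

```text
t: 15.68
ee_pos: [563.8, -188.7, 166.0]
tool_rot: [-0.007, -3.133, -0.002]
force: [-19.3, -2.2, 12.1]
gripper_width: 85.6
gripper_force: 9.9
```

```bash
cat >> h.py <<'E'
AZ=1.48; e=np.array([np.cos(AZ),np.sin(AZ),0]); BETA=np.radians(10)
def pin(g,z,theta,xy):  # TCP for grasp point at xy,z, pin front end tilted up by theta
    Rr=Rt(AZ+np.pi/2,BETA-theta,AZ-np.pi); return np.r_[xy,z]-155*Rr.as_matrix()[:,2]*g,Rr
E
python3 - <<'E'
from h import *
s=(np.array([545,-188,240.]),Rt(1.566))
h=pin(1,170,0,[480,349]);d=pin(1,75,0,[480,349]);f=pin(1,42,0,[480,349]);print(h[0],f[0],f[1].as_rotvec())
mid=(np.array([530,20,330]),R.from_rotvec((h[1]*s[1].inv()).as_rotvec()*.4)*s[1])
chain(mid,(*h,10),d,f,start=s)
print(r.observe()["joint_positions"])
E
```

```text
[477.55953084 322.19540146 322.64520172] [477.55953084 322.19540146 194.64520172] [-2.02795548  2.22098207  0.17742311]
8 rows t(m) [-0.0051, 0.0262, -0.0107] w [-0.0065, -0.0071, -0.074] |t| 28.8 deg 4.28
10 rows t(m) [-0.0228, 0.0216, 0.004] w [-0.0078, -0.0085, -0.0888] |t| 31.7 deg 5.13
8 rows t(m) [0.0021, -0.0, 0.0117] w [0.0, 0.0, 0.0] |t| 11.9 deg 0.0
8 rows t(m) [0.0007, -0.0, 0.0041] w [0.0, 0.0, 0.0] |t| 4.1 deg 0.0
[-0.51949095  0.74093166  1.49940219 -0.00362352  0.90904051 -2.08371433]
```

Emit:
step_arm(deltas=[{"translation":[0.005,0,0],"delta_rot":[0,0,0]},{"translation":[0.005,0,0],"delta_rot":[0,0,0]},{"translation":[0.005,0,0],"delta_rot":[0,0,0]},{"translation":[0.005,0,-0.002],"delta_rot":[0,0,0]},{"translation":[0,0,-0.018],"delta_rot":[0,0,0]},{"translation":[0,0,-0.018],"delta_rot":[0,0,0]},{"translation":[0,0,-0.018],"delta_rot":[0,0,0]},{"translation":[0,0,-0.018],"delta_rot":[0,0,0]}])

```text
t: 16.35
ee_pos: [545.2, -188.2, 241.1]
tool_rot: [0.009, 3.141, -0.0]
force: [-0.5, -0.6, 0.3]
gripper_width: 85.4
gripper_force: 0.0
```

```bash
python3 - <<'E'
from h import *
o=r.observe();q=o["joint_positions"]
fk=lambda q1,q23,q4,q5,q6:R.from_euler('Z',q1)*R.from_euler('Y',q23)*R.from_euler('Z',q4)*R.from_euler('Y',q5)*R.from_euler('Z',q6+np.pi/2)
print((fk(q[0],q[1]+q[2],q[3],q[4],q[5]).inv()*R.from_rotvec(o["tool_rot"])).magnitude())
for nm,az,psi,xy in(("pin",AZ-np.pi,AZ+np.pi/2,(478,322)),("pinrev",AZ-np.pi,AZ-np.pi/2,(478,322)),("final",1.566,-0.005,(674,-130))):
  rr=np.hypot(*xy);j1=np.arctan2(xy[1],xy[0])-np.arcsin(117/rr)
  for q23 in(2.0,2.3):
    for lean in(10,0,-8,-15):
      E=(R.from_euler('Y',-q23)*R.from_euler('Z',-j1)*Rt(psi,np.radians(lean),az)*R.from_euler('Z',-np.pi/2)).as_euler('ZYZ')
      print(nm,q23,lean,"j1 %.2f"%j1,np.round(E,2))
E
```

```text
3.90977555507935e-16
pin 2.0 10 j1 0.39 [ 0.18  1.07 -2.74]
pin 2.0 0 j1 0.39 [-0.    1.14 -2.66]
pin 2.0 -8 j1 0.39 [-0.13  1.21 -2.61]
pin 2.0 -15 j1 0.39 [-0.24  1.27 -2.58]
pin 2.3 10 j1 0.39 [ 0.22  0.77 -2.82]
pin 2.3 0 j1 0.39 [ 0.    0.84 -2.66]
pin 2.3 -8 j1 0.39 [-0.16  0.91 -2.56]
pin 2.3 -15 j1 0.39 [-0.28  0.98 -2.49]
pinrev 2.0 10 j1 0.39 [0.18 1.07 0.4 ]
pinrev 2.0 0 j1 0.39 [-0.    1.14  0.48]
pinrev 2.0 -8 j1 0.39 [-0.13  1.21  0.53]
pinrev 2.0 -15 j1 0.39 [-0.24  1.27  0.57]
pinrev 2.3 10 j1 0.39 [0.22 0.77 0.32]
pinrev 2.3 0 j1 0.39 [0.   0.84 0.48]
pinrev 2.3 -8 j1 0.39 [-0.16  0.91  0.58]
pinrev 2.3 -15 j1 0.39 [-0.28  0.98  0.65]
final 2.0 10 j1 -0.36 [-0.18  1.09 -0.28]
final 2.0 0 j1 -0.36 [-0.    1.14 -0.36]
final 2.0 -8 j1 -0.36 [ 0.14  1.19 -0.41]
final 2.0 -15 j1 -0.36 [ 0.26  1.25 -0.45]
final 2.3 10 j1 -0.36 [-0.23  0.79 -0.2 ]
final 2.3 0 j1 -0.36 [ 0.    0.84 -0.36]
final 2.3 -8 j1 -0.36 [ 0.17  0.9  -0.47]
final 2.3 -15 j1 -0.36 [ 0.3   0.96 -0.55]
```

```bash
sed -i 's/np.radians(10)/np.radians(5)/' h.py; python3 - <<'E'
from h import *
s=now()
h=pin(1,170,0,[480,349]);d=pin(1,75,0,[480,349]);f=pin(1,42,0,[480,349]);print(h[0],f[0],h[1].as_rotvec())
mid=(np.array([530,20,330]),R.from_rotvec((h[1]*s[1].inv()).as_rotvec()*.45)*s[1])
chain(mid,(*h,10),d,f,start=s)
E
```

```text
[478.77510432 335.54650612 324.4101782 ] [478.77510432 335.54650612 196.4101782 ] [-2.07399213  2.27140062  0.09055245]
8 rows t(m) [-0.0058, 0.0261, -0.0108] w [-0.0037, -0.004, -0.0835] |t| 28.8 deg 4.79
10 rows t(m) [-0.025, 0.0212, 0.0024] w [-0.0036, -0.0039, -0.0816] |t| 32.9 deg 4.69
8 rows t(m) [0.001, -0.0, 0.0118] w [0.0, 0.0, 0.0] |t| 11.9 deg 0.0
8 rows t(m) [0.0004, -0.0, 0.0041] w [0.0, 0.0, 0.0] |t| 4.1 deg 0.0
```

Emit:
step_arm(deltas=[{"translation":[-0.0058,0.0261,-0.0108],"delta_rot":[-0.0037,-0.004,-0.0835]},{"translation":[-0.0058,0.0261,-0.0108],"delta_rot":[-0.0037,-0.004,-0.0835]},{"translation":[-0.0058,0.0261,-0.0108],"delta_rot":[-0.0037,-0.004,-0.0835]},{"translation":[-0.0058,0.0261,-0.0108],"delta_rot":[-0.0037,-0.004,-0.0835]},{"translation":[-0.0058,0.0261,-0.0108],"delta_rot":[-0.0037,-0.004,-0.0835]},{"translation":[-0.0058,0.0261,-0.0108],"delta_rot":[-0.0037,-0.004,-0.0835]},{"translation":[-0.0058,0.0261,-0.0108],"delta_rot":[-0.0037,-0.004,-0.0835]},{"translation":[-0.0058,0.0261,-0.0108],"delta_rot":[-0.0037,-0.004,-0.0835]}], claw=75)

```text
t: 17.02
ee_pos: [529.6, 21.2, 329.9]
tool_rot: [-1.018, 2.938, 0.045]
force: [1.0, -0.7, -0.2]
gripper_width: 63.6
gripper_force: 0.0
```

Emit:
step_arm(deltas=[{"translation":[-0.025,0.0212,0.0024],"delta_rot":[-0.0036,-0.0039,-0.0816]},{"translation":[-0.025,0.0212,0.0024],"delta_rot":[-0.0036,-0.0039,-0.0816]},{"translation":[-0.025,0.0212,0.0024],"delta_rot":[-0.0036,-0.0039,-0.0816]},{"translation":[-0.025,0.0212,0.0024],"delta_rot":[-0.0036,-0.0039,-0.0816]},{"translation":[-0.025,0.0212,0.0024],"delta_rot":[-0.0036,-0.0039,-0.0816]},{"translation":[-0.025,0.0212,0.0024],"delta_rot":[-0.0036,-0.0039,-0.0816]},{"translation":[-0.025,0.0212,0.0024],"delta_rot":[-0.0036,-0.0039,-0.0816]},{"translation":[-0.025,0.0212,0.0024],"delta_rot":[-0.0036,-0.0039,-0.0816]}])

```text
t: 17.68
ee_pos: [509.0, 278.8, 324.1]
tool_rot: [-1.889, 2.434, 0.083]
force: [0.5, 0.2, -0.5]
gripper_width: 64.4
gripper_force: 0.0
```

Emit:
step_arm(deltas=[{"translation":[-0.025,0.0212,0.0024],"delta_rot":[-0.0036,-0.0039,-0.0816]},{"translation":[-0.025,0.0212,0.0024],"delta_rot":[-0.0036,-0.0039,-0.0816]},{"translation":[0,0,0],"delta_rot":[0,0,0]},{"translation":[0,0,0],"delta_rot":[0,0,0]},{"translation":[0,0,0],"delta_rot":[0,0,0]},{"translation":[0,0,0],"delta_rot":[0,0,0]},{"translation":[0,0,0],"delta_rot":[0,0,0]},{"translation":[0,0,0],"delta_rot":[0,0,0]}])

```text
t: 18.35
ee_pos: [479.3, 334.6, 323.6]
tool_rot: [-2.071, 2.273, 0.091]
force: [0.5, 0.0, 0.2]
gripper_width: 63.7
gripper_force: 0.0
```

```bash
python3 - <<'E'
from h import *
s=now();print(s[0],s[1].as_rotvec(),r.observe()["joint_positions"])
f=pin(1,42,0,[480,349]);chain(pin(1,75,0,[480,349]),f,start=s)
im=r.capture("wrist")[:,:,::-1].copy()
c=r.get_calibration("wrist");T=c["tool_from_camera"];K=c["K"]
def pw(P):
    q=s[1].inv().apply(np.array(P)-s[0]);q=(q-T[:3,3])@T[:3,:3];th=np.arctan2(np.hypot(*q[:2]),q[2]);u=q[:2]/np.hypot(*q[:2])*th*K[0,0]
    return tuple(int(v) for v in u+[K[0,2],K[1,2]])
n=np.array([e[1],-e[0],0])
C0=np.array([487,419,40.])
for a in(-145,-95,-70,0):
  for b in(-20,0,20): cv2.circle(im,pw(C0+a*e+b*n),3,(0,0,255) if a!=-70 else (255,0,0),-1)
# lip & rim points
for p in([480,416,125],[430,420,125],[530,412,125]):cv2.circle(im,pw(p),3,(0,255,0),-1)
for p in([475,244.5,120],[425,249,120],[525,240,120]):cv2.circle(im,pw(p),3,(255,0,255),-1)
cv2.imwrite("pics/w3.png",im)
E
```

```text
[479.30488632 334.63278951 323.61534479] [-2.07142403  2.27300725  0.09148096] [ 0.39808843  0.50374562  1.43811479  0.08481634  1.15962959 -2.68312675]
8 rows t(m) [0.0009, 0.0001, 0.0117] w [0.0, 0.0001, -0.0002] |t| 11.8 deg 0.02
8 rows t(m) [0.0004, -0.0, 0.0041] w [0.0, 0.0, 0.0] |t| 4.1 deg 0.0
```

View pics/w3.png

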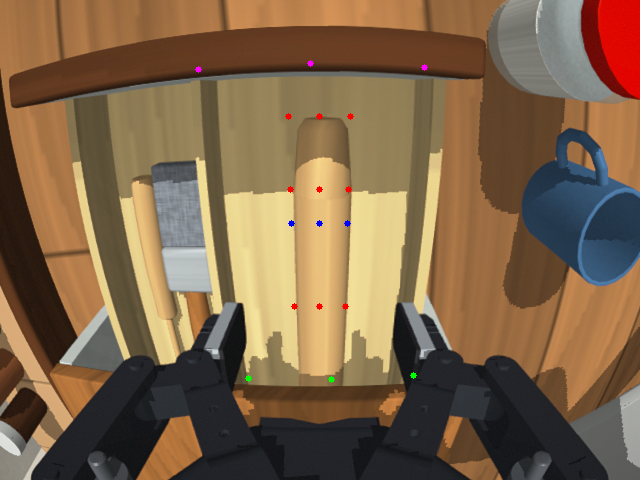

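The overlay points fit the pin to about 2 mm: its near end is at row 118 and its axis at column 322, against 319 predicted. The rim's inner edge at row 75 and the lip at row 388 put both about 4 mm farther +y than I estimated. I'll descend, then close.

Emit:
step_arm(deltas=[{"translation":[0.001,0.0002,0.0117],"delta_rot":[0,0,0]},{"translation":[0.001,0.0002,0.0117],"delta_rot":[0,0,0]},{"translation":[0.001,0.0002,0.0117],"delta_rot":[0,0,0]},{"translation":[0.001,0.0002,0.0117],"delta_rot":[0,0,0]},{"translation":[0.001,0.0002,0.0117],"delta_rot":[0,0,0]},{"translation":[0.001,0.0002,0.0117],"delta_rot":[0,0,0]},{"translation":[0.001,0.0002,0.0117],"delta_rot":[0,0,0]},{"translation":[0.001,0.0002,0.0117],"delta_rot":[0,0,0]}])

```text
t: 19.07
ee_pos: [477.3, 335.7, 228.7]
tool_rot: [-2.073, 2.272, 0.092]
force: [0.8, 0.0, 0.5]
gripper_width: 64.2
gripper_force: 0.0
```

Emit:
step_arm(deltas=[{"translation":[0.0004,0,0.0041],"delta_rot":[0,0,0]},{"translation":[0.0004,0,0.0041],"delta_rot":[0,0,0]},{"translation":[0.0004,0,0.0041],"delta_rot":[0,0,0]},{"translation":[0.0004,0,0.0041],"delta_rot":[0,0,0]},{"translation":[0.0004,0,0.0041],"delta_rot":[0,0,0]},{"translation":[0.0004,0,0.0041],"delta_rot":[0,0,0]},{"translation":[0.0004,0,0.0041],"delta_rot":[0,0,0]},{"translation":[0.0004,0,0.0041],"delta_rot":[0,0,0]}])

```text
t: 19.73
ee_pos: [477.2, 335.5, 196.4]
tool_rot: [-2.073, 2.271, 0.092]
force: [-0.2, 0.1, 0.9]
gripper_width: 64.4
gripper_force: 0.0
```

Emit:
step_arm(deltas=[{"translation":[0,0,0],"delta_rot":[0,0,0]},{"translation":[0,0,0],"delta_rot":[0,0,0]},{"translation":[0,0,0],"delta_rot":[0,0,0]},{"translation":[0,0,0],"delta_rot":[0,0,0]},{"translation":[0,0,0],"delta_rot":[0,0,0]},{"translation":[0,0,0],"delta_rot":[0,0,0]},{"translation":[0,0,0],"delta_rot":[0,0,0]},{"translation":[0,0,0],"delta_rot":[0,0,0]}], claw=35, force=100)

```text
t: 20.4
ee_pos: [477.3, 335.5, 197.1]
tool_rot: [-2.073, 2.271, 0.091]
force: [-0.4, -1.7, 5.8]
gripper_width: 37.5
gripper_force: 100.1
```

```bash
cat >> h.py <<'E'
def pinR(th,az=AZ): # pin frame: x toward the +x end, tilted front-up by th
    return R.from_euler('ZY',[az,th])
zlip=np.array([485,419.,0]) # lip point above the pin
def cpos(s,z): return zlip+s*e+[0,0,z]
E
python3 - <<'E'
from h import *
np.set_printoptions(precision=3,suppress=True)
p,Rr=now();p=p-[0,0,.5]
c=cpos(0,40);P0=pinR(0)
rel_t=P0.inv().apply(p-c);rel_R=P0.inv()*Rr
np.savez("rel.npz",t=rel_t,R=rel_R.as_rotvec());print(rel_t,rel_R.as_rotvec())
def tool(c,P):return c+P.apply(rel_t),P*rel_R
w=[]
for s,z,th in((-10+7,85,18),(-41,102,25),(-100,102+27.5,25),(-159,157,25),(-165,260,25)):
    w.append(tool(cpos(s,z),pinR(np.radians(th))));print(w[-1][0])
chain(*w,start=(p,Rr)); print(r.observe()["joint_positions"])
E
```

```text
[-83.841   0.108 156.607] [ 0.     3.053 -0.001]
[481.778 384.808 259.85 ]
[480.286 368.418 279.367]
[474.937 309.661 306.867]
[469.587 250.904 334.367]
[469.043 244.929 437.367]
8 rows t(m) [-0.0058, -0.0, -0.0082] w [0.0, 0.0393, -0.0] |t| 10.1 deg 2.25
8 rows t(m) [0.0027, -0.0, -0.0018] w [0.0, 0.0153, -0.0] |t| 3.2 deg 0.87
8 rows t(m) [0.0081, -0.0, -0.0007] w [0.0, 0.0, 0.0] |t| 8.1 deg 0.0
8 rows t(m) [0.0081, -0.0, -0.0007] w [0.0, 0.0, 0.0] |t| 8.1 deg 0.0
8 rows t(m) [0.0051, -0.0, -0.0118] w [0.0, 0.0, 0.0] |t| 12.9 deg 0.0
[ 0.401  0.665  1.544  0.1    0.893 -2.711]
```

Emit:
step_arm(deltas=[{"translation":[-0.0058,0,-0.0082],"delta_rot":[0,0.0393,0]},{"translation":[-0.0058,0,-0.0082],"delta_rot":[0,0.0393,0]},{"translation":[-0.0058,0,-0.0082],"delta_rot":[0,0.0393,0]},{"translation":[-0.0058,0,-0.0082],"delta_rot":[0,0.0393,0]},{"translation":[-0.0058,0,-0.0082],"delta_rot":[0,0.0393,0]},{"translation":[-0.0058,0,-0.0082],"delta_rot":[0,0.0393,0]},{"translation":[-0.0058,0,-0.0082],"delta_rot":[0,0.0393,0]},{"translation":[-0.0058,0,-0.0082],"delta_rot":[0,0.0393,0]}])

```text
t: 21.07
ee_pos: [481.6, 384.9, 259.3]
tool_rot: [1.998, -2.188, 0.228]
force: [0.3, 0.2, -3.1]
gripper_width: 37.6
gripper_force: 100.2
```

Emit:
step_arm(deltas=[{"translation":[0.0027,0,-0.0018],"delta_rot":[0,0.0153,0]},{"translation":[0.0027,0,-0.0018],"delta_rot":[0,0.0153,0]},{"translation":[0.0027,0,-0.0018],"delta_rot":[0,0.0153,0]},{"translation":[0.0027,0,-0.0018],"delta_rot":[0,0.0153,0]},{"translation":[0.0027,0,-0.0018],"delta_rot":[0,0.0153,0]},{"translation":[0.0027,0,-0.0018],"delta_rot":[0,0.0153,0]},{"translation":[0.0027,0,-0.0018],"delta_rot":[0,0.0153,0]},{"translation":[0.0027,0,-0.0018],"delta_rot":[0,0.0153,0]}])

```text
t: 21.73
ee_pos: [480.2, 367.6, 279.7]
tool_rot: [1.93, -2.115, 0.341]
force: [0.7, 0.1, -2.3]
gripper_width: 37.5
gripper_force: 100.3
```

```bash
python3 - <<'E'
from h import *
o=r.observe();print(o["force"],o["ft_torque"],o["joint_positions"])
im=r.capture("scene")[:,:,::-1].copy()
R_=np.load("rel.npz");p,Rr=now();P=Rr*R.from_rotvec(R_["R"]).inv();c=p-P.apply(R_["t"])
a=[tuple(int(v) for v in proj("scene",c+P.apply([x,0,0]))[0]) for x in(-145,0,145)]
for q in a: cv2.circle(im,q,2,(0,0,255),-1)
print(c,a)
cv2.imwrite("pics/s4.png",cv2.resize(im[120:300,330:570],None,fx=3.3,fy=3.3,interpolation=cv2.INTER_CUBIC))
E
```

```text
[ 0.68769861  0.09253111 -2.32338249] [ 0.12302275 -0.00142909  0.01261309] [ 0.49904119  0.64703403  1.33556394 -0.29502032  1.36859258 -2.46101153]
[481.19415768 376.74587388 102.79960265] [(377, 198), (407, 199), (434, 201)]
```

View pics/s4.png

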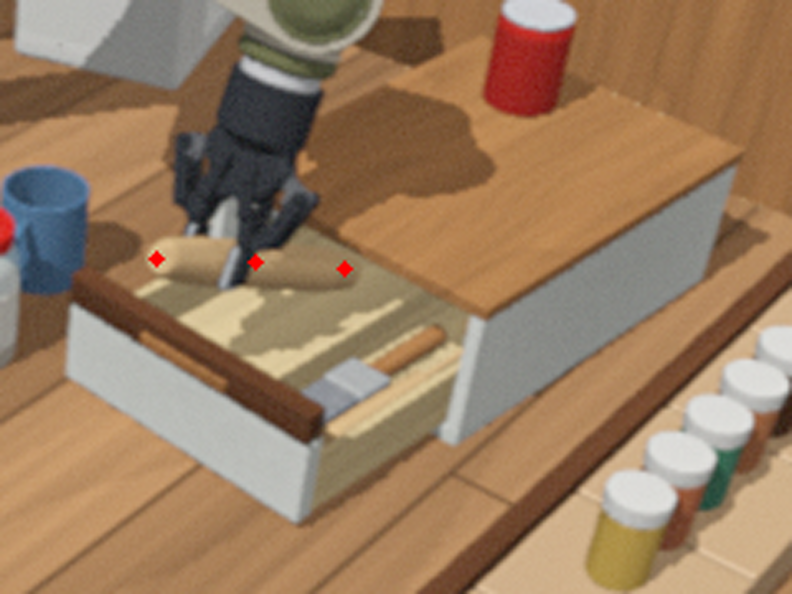

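The pin is held tilted with its front end over the rim. The predicted axis points (157,259), (256,262) and (345,268) lie on it, and the rear end sags only slightly. I'll slide it out along its axis.

Emit:
step_arm(deltas=[{"translation":[0.0081,0,-0.0007],"delta_rot":[0,0,0]},{"translation":[0.0081,0,-0.0007],"delta_rot":[0,0,0]},{"translation":[0.0081,0,-0.0007],"delta_rot":[0,0,0]},{"translation":[0.0081,0,-0.0007],"delta_rot":[0,0,0]},{"translation":[0.0081,0,-0.0007],"delta_rot":[0,0,0]},{"translation":[0.0081,0,-0.0007],"delta_rot":[0,0,0]},{"translation":[0.0081,0,-0.0007],"delta_rot":[0,0,0]},{"translation":[0.0081,0,-0.0007],"delta_rot":[0,0,0]}])

```text
t: 22.45
ee_pos: [474.7, 308.4, 307.3]
tool_rot: [1.931, -2.116, 0.34]
force: [-0.0, -0.4, -2.5]
gripper_width: 37.2
gripper_force: 100.4
```

Emit:
step_arm(deltas=[{"translation":[0.0081,0,-0.0007],"delta_rot":[0,0,0]},{"translation":[0.0081,0,-0.0007],"delta_rot":[0,0,0]},{"translation":[0.0081,0,-0.0007],"delta_rot":[0,0,0]},{"translation":[0.0081,0,-0.0007],"delta_rot":[0,0,0]},{"translation":[0.0081,0,-0.0007],"delta_rot":[0,0,0]},{"translation":[0.0081,0,-0.0007],"delta_rot":[0,0,0]},{"translation":[0.0081,0,-0.0007],"delta_rot":[0,0,0]},{"translation":[0.0081,0,-0.0007],"delta_rot":[0,0,0]}])

```text
t: 23.12
ee_pos: [469.4, 249.8, 334.6]
tool_rot: [1.931, -2.116, 0.34]
force: [-0.2, -0.1, -1.6]
gripper_width: 37.5
gripper_force: 100.4
```

Emit:
step_arm(deltas=[{"translation":[0.0051,0,-0.0118],"delta_rot":[0,0,0]},{"translation":[0.0051,0,-0.0118],"delta_rot":[0,0,0]},{"translation":[0.0051,0,-0.0118],"delta_rot":[0,0,0]},{"translation":[0.0051,0,-0.0118],"delta_rot":[0,0,0]},{"translation":[0.0051,0,-0.0118],"delta_rot":[0,0,0]},{"translation":[0.0051,0,-0.0118],"delta_rot":[0,0,0]},{"translation":[0.0051,0,-0.0118],"delta_rot":[0,0,0]},{"translation":[0.0051,0,-0.0118],"delta_rot":[0,0,0]}])

```text
t: 23.78
ee_pos: [468.8, 244.0, 437.7]
tool_rot: [1.931, -2.116, 0.34]
force: [-0.7, -0.6, -2.2]
gripper_width: 37.2
gripper_force: 100.5
```

The pin came out cleanly. Next I'll level it, turn it by half a turn in free space short of the board, then carry it over.

```bash
cat > rt.py <<'E'
from h import *
d=np.load("rel.npz");T=d["t"];RR=R.from_rotvec(d["R"])
def tool(c,P):return c+P.apply(T),P*RR
def withtcp(p,az,th=0):return np.array(p,float),pinR(th,az)*RR
E
python3 - <<'E'
from rt import *
A=withtcp([472,200,437],1.48)
az=np.linspace(1.48,-1.576,5)
W=[withtcp(p,a) for p,a in zip([[480,140,437],[490,70,437],[495,0,437],[500,-60,437]],az[1:])]
f=tool(np.array([674,-187,120.]),pinR(0,-1.576));print(f[0])
chain(A,*W)
for n,j1,q23,X in(("A",.2,1.7,A),("f",-.3,2.1,f)):
    print(n,(R.from_euler('Y',-q23)*R.from_euler('Z',-j1)*X[1]*R.from_euler('Z',-np.pi/2)).as_euler('ZYZ'))
E
```

```text
[ 674.54435261 -103.16038913  276.60650446]
8 rows t(m) [0.0054, -0.0009, 0.001] w [0.0001, -0.0546, 0.0] |t| 5.6 deg 3.13
8 rows t(m) [0.0065, -0.0041, -0.0006] w [0.0084, 0.0, 0.0951] |t| 7.8 deg 5.47
8 rows t(m) [0.0021, -0.0088, -0.0002] w [0.0084, 0.0, 0.0951] |t| 9.1 deg 5.47
8 rows t(m) [-0.0039, -0.0081, 0.0004] w [0.0084, 0.0, 0.0951] |t| 9.0 deg 5.47
8 rows t(m) [-0.0072, -0.0026, 0.0006] w [0.0084, 0.0, 0.0951] |t| 7.7 deg 5.47
A [ 0.0855378   1.41639207 -2.8626044 ]
f [-0.09946688  1.01844552 -0.24326695]
```

```bash
python3 - <<'E'
from rt import *
A=withtcp([470,225,437],1.05)
az=np.linspace(1.05,-1.576,5)
W=[withtcp(p,a) for p,a in zip([[480,150,437],[490,75,437],[495,0,437],[500,-60,437]],az[1:])]
chain(A,*W)
print((R.from_euler('Y',-1.75)*R.from_euler('Z',-.22)*A[1]*R.from_euler('Z',-np.pi/2)).as_euler('ZYZ'))
E
```

```text
8 rows t(m) [0.0022, -0.0008, 0.0005] w [-0.007, -0.0538, 0.0537] |t| 2.4 deg 4.37
8 rows t(m) [0.0056, -0.0078, -0.0005] w [0.0072, 0.0, 0.0817] |t| 9.6 deg 4.7
8 rows t(m) [-0.0003, -0.0096, 0.0] w [0.0072, 0.0, 0.0817] |t| 9.6 deg 4.7
8 rows t(m) [-0.0055, -0.0078, 0.0005] w [0.0072, 0.0, 0.0817] |t| 9.6 deg 4.7
8 rows t(m) [-0.0073, -0.0021, 0.0007] w [0.0072, 0.0, 0.0817] |t| 7.7 deg 4.7
[ 0.06679223  1.3321167  -2.41437264]
```

Emit:
step_arm(deltas=[{"translation":[0.0022,-0.0008,0.0005],"delta_rot":[-0.007,-0.0538,0.0537]},{"translation":[0.0022,-0.0008,0.0005],"delta_rot":[-0.007,-0.0538,0.0537]},{"translation":[0.0022,-0.0008,0.0005],"delta_rot":[-0.007,-0.0538,0.0537]},{"translation":[0.0022,-0.0008,0.0005],"delta_rot":[-0.007,-0.0538,0.0537]},{"translation":[0.0022,-0.0008,0.0005],"delta_rot":[-0.007,-0.0538,0.0537]},{"translation":[0.0022,-0.0008,0.0005],"delta_rot":[-0.007,-0.0538,0.0537]},{"translation":[0.0022,-0.0008,0.0005],"delta_rot":[-0.007,-0.0538,0.0537]},{"translation":[0.0022,-0.0008,0.0005],"delta_rot":[-0.007,-0.0538,0.0537]}])

```text
t: 24.45
ee_pos: [470.1, 225.1, 435.9]
tool_rot: [-1.531, 2.652, 0.07]
force: [-0.5, 0.9, -1.8]
gripper_width: 37.4
gripper_force: 100.5
```

Emit:
step_arm(deltas=[{"translation":[0.0056,-0.0078,-0.0005],"delta_rot":[0.0072,0,0.0817]},{"translation":[0.0056,-0.0078,-0.0005],"delta_rot":[0.0072,0,0.0817]},{"translation":[0.0056,-0.0078,-0.0005],"delta_rot":[0.0072,0,0.0817]},{"translation":[0.0056,-0.0078,-0.0005],"delta_rot":[0.0072,0,0.0817]},{"translation":[0.0056,-0.0078,-0.0005],"delta_rot":[0.0072,0,0.0817]},{"translation":[0.0056,-0.0078,-0.0005],"delta_rot":[0.0072,0,0.0817]},{"translation":[0.0056,-0.0078,-0.0005],"delta_rot":[0.0072,0,0.0817]},{"translation":[0.0056,-0.0078,-0.0005],"delta_rot":[0.0072,0,0.0817]}])

```text
t: 25.12
ee_pos: [480.4, 149.9, 435.9]
tool_rot: [-0.592, 2.998, 0.026]
force: [-0.2, 0.0, -2.7]
gripper_width: 37.5
gripper_force: 100.4
```

Emit:
step_arm(deltas=[{"translation":[-0.0003,-0.0096,0],"delta_rot":[0.0072,0,0.0817]},{"translation":[-0.0003,-0.0096,0],"delta_rot":[0.0072,0,0.0817]},{"translation":[-0.0003,-0.0096,0],"delta_rot":[0.0072,0,0.0817]},{"translation":[-0.0003,-0.0096,0],"delta_rot":[0.0072,0,0.0817]},{"translation":[-0.0003,-0.0096,0],"delta_rot":[0.0072,0,0.0817]},{"translation":[-0.0003,-0.0096,0],"delta_rot":[0.0072,0,0.0817]},{"translation":[-0.0003,-0.0096,0],"delta_rot":[0.0072,0,0.0817]},{"translation":[-0.0003,-0.0096,0],"delta_rot":[0.0072,0,0.0817]}])

```text
t: 25.78
ee_pos: [490.7, 75.2, 436.1]
tool_rot: [0.406, 3.028, -0.018]
force: [0.7, -0.3, -2.7]
gripper_width: 37.7
gripper_force: 100.3
```

Emit:
step_arm(deltas=[{"translation":[-0.0055,-0.0078,0.0005],"delta_rot":[0.0072,0,0.0817]},{"translation":[-0.0055,-0.0078,0.0005],"delta_rot":[0.0072,0,0.0817]},{"translation":[-0.0055,-0.0078,0.0005],"delta_rot":[0.0072,0,0.0817]},{"translation":[-0.0055,-0.0078,0.0005],"delta_rot":[0.0072,0,0.0817]},{"translation":[-0.0055,-0.0078,0.0005],"delta_rot":[0.0072,0,0.0817]},{"translation":[-0.0055,-0.0078,0.0005],"delta_rot":[0.0072,0,0.0817]},{"translation":[-0.0055,-0.0078,0.0005],"delta_rot":[0.0072,0,0.0817]},{"translation":[-0.0055,-0.0078,0.0005],"delta_rot":[0.0072,0,0.0817]}])

```text
t: 26.45
ee_pos: [495.6, 0.3, 435.9]
tool_rot: [1.363, 2.742, -0.059]
force: [-0.0, 0.3, -2.9]
gripper_width: 37.1
gripper_force: 100.3
```

Emit:
step_arm(deltas=[{"translation":[-0.0073,-0.0021,0.0007],"delta_rot":[0.0072,0,0.0817]},{"translation":[-0.0073,-0.0021,0.0007],"delta_rot":[0.0072,0,0.0817]},{"translation":[-0.0073,-0.0021,0.0007],"delta_rot":[0.0072,0,0.0817]},{"translation":[-0.0073,-0.0021,0.0007],"delta_rot":[0.0072,0,0.0817]},{"translation":[-0.0073,-0.0021,0.0007],"delta_rot":[0.0072,0,0.0817]},{"translation":[-0.0073,-0.0021,0.0007],"delta_rot":[0.0072,0,0.0817]},{"translation":[-0.0073,-0.0021,0.0007],"delta_rot":[0.0072,0,0.0817]},{"translation":[-0.0073,-0.0021,0.0007],"delta_rot":[0.0072,0,0.0817]}])

```text
t: 27.12
ee_pos: [500.8, -59.3, 435.5]
tool_rot: [2.186, 2.168, -0.095]
force: [0.6, -0.5, -3.0]
gripper_width: 37.5
gripper_force: 100.4
```

```bash
python3 - <<'E'
from rt import *
p,Rr=now();P=Rr*RR.inv();c=p-P.apply(T);print(p,c,P.as_matrix()[:,0],r.observe()["joint_positions"])
f=tool(np.array([674,-187,120.]),pinR(0,-1.576))
chain((np.array([674.5,-103,437]),f[1]),f)
for n in("scene","top"):
    im=r.capture(n); np.save(f"{n}_b.npy",im)
    pr=proj(n,[c+P.apply([x,0,0]) for x in(-145,145)]);print(n,pr.tolist())
    d=(pr[1]-pr[0])/np.linalg.norm(pr[1]-pr[0]);q=np.array([-d[1],d[0]])
    L=np.linalg.norm(pr[1]-pr[0])
    # across profiles near the free (rear) half, and along profile at the ends
    for fr in(.45,.6,.75,.9):
        b=pr[0]+d*L*fr;print("across",fr,[tuple(int(v) for v in im[int(round((b+q*k)[1])),int(round((b+q*k)[0]))]) for k in range(-18,19,3)])
E
```

```text
[500.80847021 -59.28912535 435.48879466] [ 500.1273353  -142.97784061  278.80213631] [-7.68947188e-03 -9.99969978e-01 -9.56482512e-04] [-0.33678759  0.24398123  1.50835434 -0.08451375  1.36161398 -0.31237218]
8 rows t(m) [-0.0053, 0.0217, 0.0003] w [0.0, -0.0001, -0.0003] |t| 22.4 deg 0.02
8 rows t(m) [0.0017, 0.0, 0.02] w [0.0, 0.0, 0.0] |t| 20.0 deg 0.0
scene [[325.25755437551015, 204.12741222612257], [223.94750540453913, 264.3035341962005]]
across 0.45 [(166, 132, 107), (167, 125, 86), (154, 114, 78), (119, 97, 67), (148, 124, 91), (183, 155, 113), (203, 173, 131), (212, 183, 138), (221, 190, 144), (189, 156, 114), (187, 145, 102), (183, 141, 98), (171, 129, 89)]
across 0.6 [(164, 124, 86), (155, 117, 81), (153, 115, 78), (118, 98, 68), (150, 123, 89), (183, 154, 113), (206, 176, 132), (210, 181, 136), (217, 188, 141), (196, 162, 120), (183, 140, 98), (176, 134, 95), (174, 132, 90)]
across 0.75 [(166, 125, 89), (154, 116, 76), (153, 114, 80), (120, 98, 72), (160, 133, 97), (185, 155, 115), (204, 175, 128), (211, 182, 137), (219, 190, 143), (206, 175, 130), (185, 142, 97), (176, 13
[... 533 characters left out ...]
70), (186, 149, 110), (194, 138, 87)]
across 0.6 [(243, 206, 125), (243, 205, 124), (245, 208, 126), (229, 181, 107), (239, 197, 118), (246, 211, 129), (243, 204, 123), (229, 181, 106), (208, 159, 94), (168, 125, 73), (190, 125, 67), (151, 96, 51), (190, 123, 65)]
across 0.75 [(234, 188, 113), (234, 188, 113), (243, 204, 123), (228, 179, 106), (235, 190, 113), (246, 211, 129), (244, 207, 125), (234, 189, 113), (213, 163, 96), (181, 136, 80), (119, 81, 46), (89, 57, 31), (109, 69, 36)]
across 0.9 [(86, 45, 23), (76, 40, 21), (84, 45, 23), (125, 84, 47), (232, 185, 109), (247, 215, 131), (245, 210, 127), (232, 186, 111), (206, 157, 92), (152, 113, 66), (62, 35, 19), (49, 27, 15), (43, 23, 12)]
```

The pin's profiles stay straight along the predicted axis in both views, so it is level to within about 1°. I'll carry it over the board and lower it.

Emit:
step_arm(deltas=[{"translation":[-0.0053,0.0217,0.0003],"delta_rot":[0,0,0]},{"translation":[-0.0053,0.0217,0.0003],"delta_rot":[0,0,0]},{"translation":[-0.0053,0.0217,0.0003],"delta_rot":[0,0,0]},{"translation":[-0.0053,0.0217,0.0003],"delta_rot":[0,0,0]},{"translation":[-0.0053,0.0217,0.0003],"delta_rot":[0,0,0]},{"translation":[-0.0053,0.0217,0.0003],"delta_rot":[0,0,0]},{"translation":[-0.0053,0.0217,0.0003],"delta_rot":[0,0,0]},{"translation":[-0.0053,0.0217,0.0003],"delta_rot":[0,0,0]}])

```text
t: 27.88
ee_pos: [675.4, -101.7, 436.7]
tool_rot: [2.177, 2.176, -0.095]
force: [0.2, -1.3, -2.6]
gripper_width: 37.5
gripper_force: 100.9
```

Emit:
step_arm(deltas=[{"translation":[0.0017,0,0.02],"delta_rot":[0,0,0]},{"translation":[0.0017,0,0.02],"delta_rot":[0,0,0]},{"translation":[0.0017,0,0.02],"delta_rot":[0,0,0]},{"translation":[0.0017,0,0.02],"delta_rot":[0,0,0]},{"translation":[0.0017,0,0.02],"delta_rot":[0,0,0]},{"translation":[0.0017,0,0.02],"delta_rot":[0,0,0]},{"translation":[0.0017,0,0.02],"delta_rot":[0,0,0]},{"translation":[0.0017,0,0.02],"delta_rot":[0,0,0]}])

```text
t: 28.55
ee_pos: [674.5, -101.9, 275.2]
tool_rot: [2.178, 2.176, -0.095]
force: [0.5, -0.3, -2.2]
gripper_width: 37.2
gripper_force: 101.2
```

```bash
python3 - <<'E'
from rt import *
p,Rr=now();P=Rr*RR.inv();c=p-P.apply(T);o=r.observe();print(o["t"],p,c,P.as_matrix()[:,0],o["force"],o["gripper_width"])
# board corner check: fine profile across near edge and right edge in the top view
im=r.capture("top").astype(int)
g=lambda pt:tuple(im[int(round(pt[1])),int(round(pt[0]))])
for y in(-230,-310):
    print("near edge y",y,[(x,g(proj("top",[x,y,16])[0])) for x in range(562,584,3)])
for x in(590,640,):
    print("right edge x",x,[(y,g(proj("top",[x,y,16])[0])) for y in range(-336,-312,3)])
# pin in top view: right-hand end
print("pin end",[(y,g(proj("top",[c[0],y,c[2]])[0])) for y in range(-350,-300,4)])
for y in(-310,-270,-230):print("pin across",y,[(x,g(proj("top",[x,y,c[2]])[0])) for x in range(642,706,5)])
E
```

```text
28.55 [ 674.4892456  -101.85076822  275.24980554] [ 674.41611958 -185.50510668  118.54332763] [-3.43276685e-04 -9.99999229e-01 -1.19337322e-03] [ 0.46582049 -0.31944197 -2.17838989] 37.20219379488857
near edge y -230 [(562, (np.int64(206), np.int64(135), np.int64(72))), (565, (np.int64(206), np.int64(136), np.int64(73))), (568, (np.int64(195), np.int64(129), np.int64(69))), (571, (np.int64(174), np.int64(121), np.int64(67))), (574, (np.int64(190), np.int64(141), np.int64(81))), (577, (np.int64(234), np.int64(188), np.int64(112))), (580, (np.int64(237), np.int64(194), np.int64(115))), (583, (np.int64(240), np.int64(198), np.int64(119)))]
near edge y -310 [(562, (np.int64(121), np.int64(77), np.int64(42))), (565, (np.int64(120), np.int64(78), np.int64(43))), (568, (np.int64(115), np.int64(76), np.int64(42))), (571, (np.int64(106), np.int64(72), np.int64(39))), (574, (np.int64(105), np.int64(68), np.int64(35))), (577, (np.int64(117), np.int64(72), np.int64(35))), (580, (np.int64(129), np.int64(75), np.int64(35))), (583, (np.int64(129), np.int64(76), np.int64(35)))]
right edge x 590 [(-3
[... 2991 characters left out ...]
30 [(642, (np.int64(214), np.int64(165), np.int64(97))), (647, (np.int64(225), np.int64(176), np.int64(104))), (652, (np.int64(196), np.int64(150), np.int64(87))), (657, (np.int64(161), np.int64(121), np.int64(70))), (662, (np.int64(189), np.int64(143), np.int64(84))), (667, (np.int64(212), np.int64(163), np.int64(96))), (672, (np.int64(229), np.int64(180), np.int64(107))), (677, (np.int64(240), np.int64(199), np.int64(120))), (682, (np.int64(245), np.int64(209), np.int64(127))), (687, (np.int64(242), np.int64(202), np.int64(122))), (692, (np.int64(232), np.int64(185), np.int64(110))), (697, (np.int64(236), np.int64(191), np.int64(114))), (702, (np.int64(239), np.int64(196), np.int64(117)))]
```

Emit:
step_arm(deltas=[{"translation":[0.001,0,0],"delta_rot":[0,0,0]},{"translation":[0.001,0,0],"delta_rot":[0,0,0]},{"translation":[0.001,0,0],"delta_rot":[0,0,0]},{"translation":[0,0,0],"delta_rot":[0,0,0]},{"translation":[0,0,0],"delta_rot":[0,0,0]},{"translation":[0,0,0],"delta_rot":[0,0,0]},{"translation":[0,0,0],"delta_rot":[0,0,0]},{"translation":[0,0,0],"delta_rot":[0,0,0]}])

```text
t: 29.27
ee_pos: [674.6, -99.3, 276.1]
tool_rot: [2.181, 2.172, -0.095]
force: [-0.5, 0.4, -2.6]
gripper_width: 37.5
gripper_force: 101.2
```

```bash
python3 -c "
from cell import r
print(r.job_done())"
```

```text
the job is handed in; nothing more can be done
None
```

I handed the job in at about 29 s: the board is square in its corner, and the arm holds the rolling pin level about 10 cm above the board's middle, parallel to its long edges; no score came back.

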